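# Clip a water filter cartridge into its bracket and seat it in the filter head

### The arm

A 6-joint arm with a two-finger parallel gripper is mounted at the origin on a cart in front of the work surface, level with it; the furniture and walls round the work are solid. World frame = base frame: x ahead of the robot, y to its left, z up, the work surface at z = 0. Lengths are in m, angles in rad, forces in N, time in s.
With the tool pointing down it reaches from about 0.275 to 0.875 m from the base axis. Payload 12.5 kg.
Tool frame: the origin (TCP) lies at the very end of the fingers, on their centre line; the grasp point (between the pads) lies 19 mm behind it; x points along the fingers, y is the direction in which the jaws open and shut, and the axes are right-handed (so a half turn about x gives the same grasp; the last joint's range is limited). The gripper opens to 85 mm and grips with 20 to 120 N. Pads are 22 mm wide; open, the fingers measure 114 mm over their backs; the gripper's body (76 mm by 85 mm) begins 54 mm behind the grasp point. The pads swing forward as they close: fully open they stand 13 mm farther back than shut.
Start: joints at [-1.187, 0.351, 1.652, -0, 1.139, -0.085], TCP at [0.249, -0.491, 0.231] pointing down, gripper open.
Joint ranges: [-2.75, 2.75], [-0.79, 2.1], [0.01, 2.65], [-1.57, 4.71], [0.07, 3.14], [-2.87, 2.87]. Speed limits (rad/s): [2.22, 2.22, 2.79, 3.14, 3.14, 3.14].

### API

Orientations are given as a 3x3 rotation matrix whose columns are the frame's x, y, z axes.
In Python, from bench import manip gives the robot as it stands. Calls block until the motion is done:
- manip.move_ptp(position, orientation): joint-space move of the TCP to a pose.
- manip.move_l(position, attitude=None, max_speed=0.15): straight line of the TCP; attitude=None keeps the orientation; max_speed is the mean speed in m/s.
- manip.move_j(angles): joint-space move.
- manip.set_gripper(opening, effort=None): opening from 0.0 (shut) to 1.0 (fully open); effort is the grip in N (None keeps the last); returns when the fingers have stopped.
- manip.dwell(seconds).
- manip.inverse_kinematics(position, orientation): joint angles nearest the present ones, or None.
- manip.grab_frame(name): name is "scene" or "top" or "wrist"; returns (picture, depth): 384x512x3 uint8, red, green, blue; 384x512 float32, m along the optical axis (not along the pixel's ray), 0 where there is no reading.
- manip.get_calibration(name): a dict with "camera_matrix" (3x3 intrinsics, pixels), "R" (3x3) and "t" (3): a world point X has camera coordinates R X + t. Camera axes: x right, y down, z forward; pixel columns grow to the right and rows downward; lengths in m; the calibration is good to about 2 mm. A picture is of the moment at which its call begins: read the wrist's pose just before it. get_calibration takes no time and is no camera call; for the wrist camera it gives the pose at the moment of the call.
A pose or a line that the arm cannot do raises manip.Unreachable and nothing moves.
- manip.sign_off(): hands the job in, once; it reports no verdict.
Trained networks look in the newest picture that a camera, given by its name, has taken for a name from the list of things; names that differ only in an ending like _2 or _b are one class to them, and where a whole thing is asked for, a point or a joint stands for the part that bears it (a point fixed in the world has none). Each returns a list of dicts, best first, with "confidence" (0 to 1); they miss things now and then, are a little off and sometimes report something else, mostly with a low value. They report only what shows in the picture. A call takes as long as a camera call.
- manip.look_for(camera, name): "at" ([x, y, z] in m, in world coordinates, good to about 4 mm: the middle of the surface that is visible of it).
Readings, each from a call of its own:
- manip.current_time(): time.
- manip.current_qpos(): joint angles.
- manip.current_joint_vel(): joint speeds.
- manip.current_joint_torque(): joint torques, N m.
- manip.current_ee_pos(): TCP position.
- manip.current_tcp_rot(): TCP orientation.
- manip.current_force(): force on the tool from outside, world axes, zero at the start.
- manip.current_ft_torque(): the same for the moment, N m.
- manip.current_grip_width(): opening from 0.0 (shut) to 1.0 (fully open).
Only numpy, scipy, OpenCV 4.12 (cv2) and the standard library are available. Lean on these libraries where they do the work, as an engineer would, in place of code of your own. Each camera call takes 0.05 s, during which the arm holds its last target.

### The job

Fit the new water filter. Pick up the white cartridge, point its spigot at the filter head and, with the spigot's tip still short of the head, press the cartridge sideways down into both spring clips of the bracket until it snaps onto the saddles; then slide it along in the clips until its shoulder is home against the head, and let go. The plastic cracks if forced, so never press the cartridge harder than about 30 N into the clips or 25 N against the head, and leave the things standing around where they are.

Things in the scene. Friction and masses are not known exactly. Their poses are not given: they have to be found in the camera images.
- cartridge_center (a point): Centre of the white filter cartridge (0.2 to 0.45 kg) on the worktop: on its axis at mid-length, 23 mm up. y runs along the axis to the spigot end. Smooth barrel 44 mm in diameter, y -100 to +100 mm; at each end a grey hexagonal collar, 46 mm across flats, 53 across corners, 10 mm wide; it lies on their flats. Its turn about the axis does not matter. Grip the barrel at mid-length.
- cartridge_shoulder (a point): The shoulder: centre of the flat outer face of the spigot-end collar, 110 mm along y from the cartridge's centre. The spigot, 12 mm in diameter and 12 mm long, stands out of it; the other end has only a low dome, to y = -115 mm.
- bracket: The fixed bracket: an aluminium base plate 84 x 300 x 10 mm on the worktop, two white C-shaped spring clips open at the top at y = -64 and +64 mm, each 14 mm wide (114 mm free between), and the filter head at the +y end: a grey block 60 mm wide, 45 deep, top at 73 mm (plug 77). Origin on the worktop midway between the clips; y along the clips' axis to the head, z up.
- clip_axis (a point): On the clips' axis midway between them, 46 mm above the worktop: the axis of a barrel resting on the rigid saddles; axes as bracket. Jaw lips are 33 mm apart at 61 mm height, tips at 68 mm; they spring apart and close over the barrel at 8 to 18 N downward in all. It then slides along y at 4 to 12 N. With its centre at y = -12 mm its collars and spigot are clear of clips and head.
- head_slot (a point): Fixed point on the clips' axis 115 mm from clip_axis towards the head: the nearest place the head's flat face can have. The head is bolted 0 to 20 mm further along y in its slots; where is not measured, so find it by feel. At the centre of the face is the socket's mouth (socket_mouth), 15 mm in diameter, 17 deep: the spigot enters freely and the shoulder stops hard on the face.
- spanner: Bystander: a plain spanner 164 mm long lying flat at the right; origin at the middle of its underside.
- tape: Bystander: a roll of tape 100 mm wide, 25 mm high, at the left; origin at the middle of its underside.
- spice_jar: Bystander: a capped spice jar 46 mm wide, 106 mm high, at the right; origin at the middle of its underside.
- mug: Bystander: a mug 80 mm wide with a handle, 91 mm high, at the left; origin at the middle of its underside.

How it is judged:
By the outcome, as a careful person would: the job done as asked, in the order asked, and still so for the second after the job is handed in, with the robot touching nothing.
It also fails if it takes over 72 s, if anything falls off the work surface, if the arm or the gripper's body presses on something with over 40 N, if the wrist force passes 120 N, or if a joint passes its speed limit or range.

## Working session

There is one attempt and no reset: what is moved stays moved. The work goes in short steps, each a Python script; the robot and the scene stay as the last script left them, time stands still between calls to the robot, and variables do not carry over. Pictures are saved under pics/ and viewed, and the job is handed in when it is done.

```bash
mkdir -p pics; ls; python3 - <<'E'
from bench import manip
import cv2,numpy as np
for c in ("scene","top"):
    p,d=manip.grab_frame(c); cv2.imwrite(f"pics/{c}0.png",p[:,:,::-1]); np.savez(f"{c}0.npz",p=p,d=d,**manip.get_calibration(c))
    for n in ("cartridge_center","cartridge_shoulder","bracket","spanner","tape","spice_jar","mug","socket_mouth"):
        try: print(c,n,[(np.round(r["at"],3),round(r["confidence"],2)) for r in manip.look_for(c,n)[:2]])
        except Exception as e: print(n,e)
print(manip.current_time(),manip.current_tcp_rot(),manip.current_force())
E
```

```text
pics
scene cartridge_center [(array([0.436, 0.123, 0.034]), 0.59)]
scene cartridge_shoulder [(array([0.433, 0.118, 0.036]), 0.91)]
scene bracket [(array([ 0.619, -0.081,  0.009]), 0.67)]
scene spanner [(array([0.432, 0.121, 0.037]), 0.22)]
scene tape [(array([0.459, 0.36 , 0.018]), 0.64)]
scene spice_jar [(array([ 0.62 , -0.29 ,  0.065]), 0.78)]
scene mug [(array([0.594, 0.385, 0.056]), 0.58)]
socket_mouth it knows: bracket, cartridge_center, cartridge_shoulder, clip_axis, head_slot, mug, spanner, spice_jar, tape
top cartridge_center [(array([0.45 , 0.105, 0.038]), 0.8)]
top cartridge_shoulder [(array([0.454, 0.102, 0.04 ]), 0.88)]
top bracket [(array([ 0.628, -0.091,  0.011]), 0.96), (array([ 0.625, -0.291,  0.103]), 0.47)]
top spanner [(array([ 0.47 , -0.305,  0.006]), 0.81), (array([ 0.628, -0.091,  0.008]), 0.55)]
top tape [(array([0.474, 0.361, 0.024]), 0.79), (array([ 0.63 , -0.093,  0.012]), 0.57)]
top spice_jar [(array([ 0.628, -0.292,  0.105]), 0.89)]
top mug [(array([0.627, 0.39 , 0.043]), 0.91)]
socket_mouth it knows: bracket, cartridge_center, cartridge_shoulder, clip_axis, head_slot, mug, spanner, spice_jar, tape
0.8 [[ 2.04936525e-07  4.51790581e-01 -8.92124022e-01]
 [ 1.51690893e-05 -8.92124022e-01 -4.51790581e-01]
 [-1.00000000e+00 -1.34401206e-05 -7.03608048e-06]] [-0.63741765 -0.08499242  0.20636314]
```

View pics/top0.png

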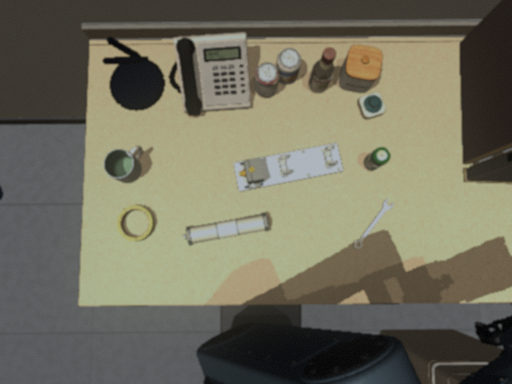

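View pics/scene0.png

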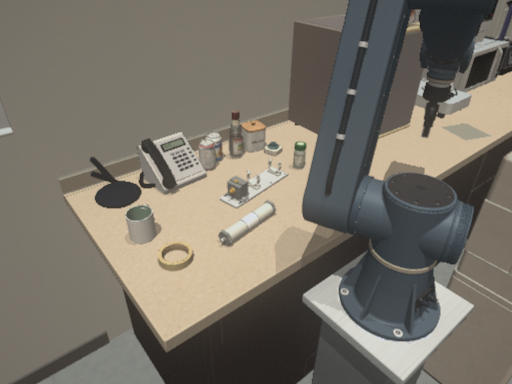

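The top view shows the bracket around (288,167) with its head at the left end (252,170), and the cartridge around (228,228). I'll enlarge this region to find the spigot end.

```bash
python3 - <<'E'
import cv2,numpy as np
z=np.load("top0.npz"); p=z["p"][135:255,170:355,::-1]
cv2.imwrite("pics/topz.png",cv2.resize(p,None,fx=4.3,fy=4.3,interpolation=cv2.INTER_CUBIC))
z=np.load("scene0.npz"); p=z["p"][150:250,190:310,::-1]
cv2.imwrite("pics/scz.png",cv2.resize(p,None,fx=6,fy=6,interpolation=cv2.INTER_CUBIC))
E
```

```text
(no output)
```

View pics/topz.png

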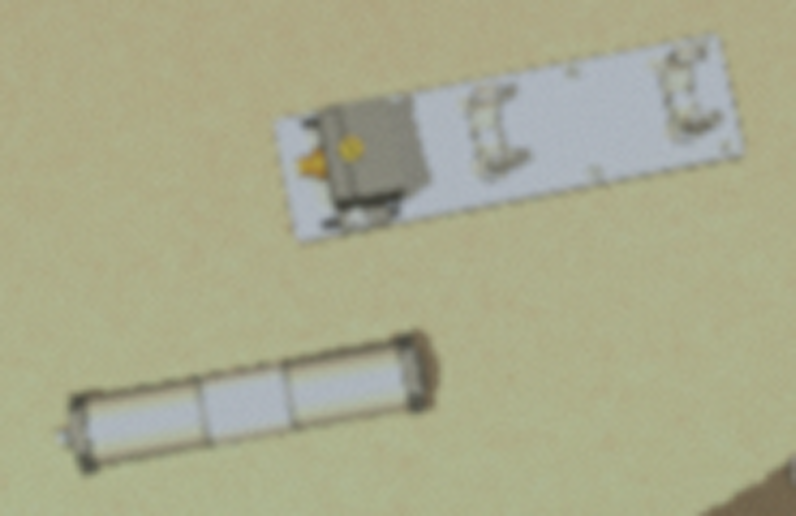

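View pics/scz.png

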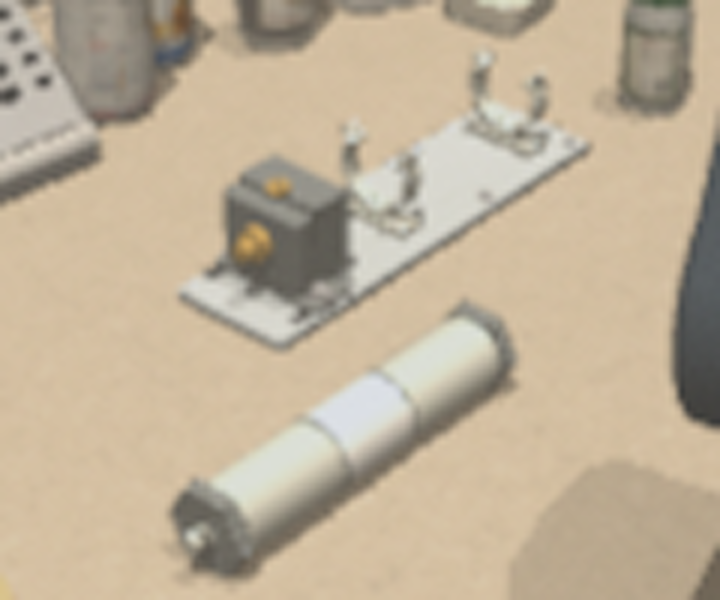

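The zoom shows the spigot at the cartridge's left end (70,435), on the same side as the head. That means no flip is needed. Next I'll measure coarsely from the top view, then refine with the wrist camera.

```bash
cat > h.py <<'E'
from bench import manip
import cv2,numpy as np
def ray(cal,uv,z):
    K,R,t=[np.array(cal[k],float) for k in("camera_matrix","R","t")]
    d=R.T@np.linalg.inv(K)@np.array([uv[0],uv[1],1.]); c=-R.T@t
    return c+d*(z-c[2])/d[2]
def proj(cal,X):
    K,R,t=[np.array(cal[k],float) for k in("camera_matrix","R","t")]
    q=K@(R@np.array(X,float)+t); return q[:2]/q[2]
def Rdown(yaw): # tool x down, tool y (jaw) at world angle yaw
    y=np.array([np.cos(yaw),np.sin(yaw),0]);x=np.array([0,0,-1.]);return np.c_[x,y,np.cross(x,y)]
E
python3 - <<'E'
from h import *
z=np.load("top0.npz")
f=lambda u,v,h:ray(z,(170+u/4.3,135+v/4.3),h)
C=np.array([f(280,120,.01),f(718,35,.01),f(743,155,.01),f(300,240,.01)]);print(C.round(4))
m=C.mean(0);a=(C[0]+C[3]-C[1]-C[2])/2;print("bracket",m,np.linalg.norm(a),np.degrees(np.arctan2(a[1],a[0])))
e=f(80,434,.023);g=f(416,371,.023);a=e-g;print("cart",(e+g)/2,np.linalg.norm(a),np.degrees(np.arctan2(a[1],a[0])))
print(manip.get_calibration("wrist"),manip.current_ee_pos())
E
```

```text
[[ 0.6359  0.0796  0.01  ]
 [ 0.6901 -0.2082  0.01  ]
 [ 0.61   -0.2217  0.01  ]
 [ 0.5567  0.0669  0.01  ]]
bracket [ 0.62318666 -0.07086678  0.01      ] 0.293149140029543 100.55095746496983
cart [0.45146269 0.09977808 0.023     ] 0.216320574290169 100.11741676194514
{'camera_matrix': array([[293.86286692,   0.        , 257.85436085],
       [  0.        , 293.86286692, 191.1623477 ],
       [  0.        ,   0.        ,   1.        ]]), 'R': array([[ 4.51789596e-01, -8.92124431e-01, -4.00757843e-04],
       [-8.56421716e-01, -4.33834754e-01,  2.79873632e-01],
       [-2.49855967e-01, -1.26100777e-01, -9.60036765e-01]]), 't': array([-0.5490718 , -0.03753341,  0.37944397])} [ 0.24850214 -0.49063175  0.23129798]
```

```bash
cat >> h.py <<'E'
def grab(c,tag):
    cal=manip.get_calibration(c);p,d=manip.grab_frame(c)
    cv2.imwrite(f"pics/{tag}.png",p[:,:,::-1]);np.savez(tag+".npz",p=p,d=d,**cal);return cal,p,d
def hover(P,yaw,h): # TCP such that camera axis hits P with camera height ~h above
    cal=manip.get_calibration("wrist");R0=manip.current_tcp_rot();Rc=np.array(cal["R"]);c=-Rc.T@np.array(cal["t"])
    off=R0.T@(c-manip.current_ee_pos());ax=R0.T@Rc[2]
    R=Rdown(yaw);o=R@off;a=R@ax
    return np.array(P)-a*(h/-a[2])-o,R
E
python3 - <<'E'
from h import *
y=np.radians(10.3)
p,R=hover([.451,.100,.023],y,.33);print(p,manip.inverse_kinematics(p,R))
manip.move_ptp(p,R);grab("wrist","w_cart")
print([(r["at"],r["confidence"]) for r in manip.look_for("wrist","cartridge_center")+manip.look_for("wrist","cartridge_shoulder")])
p,R=hover([.63,-.075,.04],y,.38);print(p,manip.inverse_kinematics(p,R))
manip.move_ptp(p,R);grab("wrist","w_br")
for n in("clip_axis","head_slot","bracket"):print(n,[(r["at"],r["confidence"]) for r in manip.look_for("wrist",n)])
print(manip.current_time(),manip.current_force())
E
```

```text
[0.4472068  0.12581171 0.20973376] [ 1.73978474e-01  2.21870627e-01  1.88730171e+00 -4.44089210e-16
  1.03242032e+00 -5.79043920e-03]
[([0.4532, 0.117, 0.0409], 0.9), ([0.4481, 0.1139, 0.0419], 0.57)]
[ 0.62413277 -0.03628224  0.2767368 ] [-1.32513459e-01  4.50686758e-01  1.38939183e+00 -4.44089210e-16
  1.30151407e+00 -3.12282372e-01]
clip_axis [([0.6282, -0.081, 0.0066], 0.55)]
head_slot [([0.6243, -0.0819, 0.0128], 0.56)]
bracket [([0.6298, -0.08, 0.0114], 0.94), ([0.4181, -0.2636, 0.0089], 0.38)]
4.4417 [ 0.8753825  -0.35811344 -0.16792265]
```

View pics/w_cart.png

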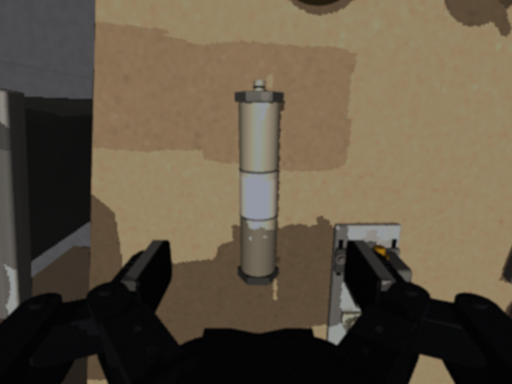

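View pics/w_br.png

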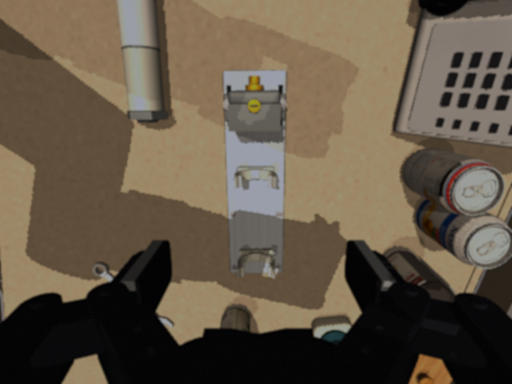

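Both views are clear. The cartridge shows at (259,185) with its spigot up at (259,85). The bracket's clips are at (257,178) and (256,263), with the head at (255,110). I'll use the point clouds now.

```bash
cat >> h.py <<'E'
def cloud(z):
    K,R,t=z["camera_matrix"],z["R"],z["t"];d=z["d"];v,u=np.mgrid[:384,:512]
    q=np.stack([(u-K[0,2])/K[0,0]*d,(v-K[1,2])/K[1,1]*d,d],-1)
    return (q-t)@R  # world
E
python3 - <<'E'
from h import *
z=np.load("w_cart.npz");W=cloud(z)
s=W[75:290,225:295];ok=(s[...,2]>.012)&(z["d"][75:290,225:295]>0);P=s[ok]
print(np.median(W[100:200,300:340,2]))
# axis from per-row midpoints of silhouettes, barrel rows
from numpy.linalg import svd
mid=[]
for r in range(108,262,4):
    row=W[r,225:295];k=(row[:,2]>.02);q=row[k];mid.append([q[0]/2+q[-1]/2]+[row[k][:,2].max()]if 0 else np.r_[(q[0]+q[-1])/2,q[:,2].max(),np.linalg.norm(q[0]-q[-1])])
mid=np.array(mid);print(mid[::6].round(4))
m=mid[:,:2].mean(0);a=svd(mid[:,:2]-m)[2][0];a*=np.sign(a[1]);print("axis deg",np.degrees(np.arctan2(a[1],a[0])),m)
n=np.array([-a[1],a[0]]);s1=(P[:,:2]-m)@a;n1=(P[:,:2]-m)@n
print("s range",np.percentile(s1,[0,.2,1,99,99.8,100]))
# collars: wide |n|>.0235
w=np.abs(n1)>.0238;h=np.histogram(s1[w],bins=np.arange(-.14,.14,.004));print([(round(b,3),c) for b,c in zip(h[1],h[0]) if c])
h=np.histogram(s1,bins=np.arange(-.14,.14,.004))
print([(round(b,3),round(P[(s1>=b)&(s1<b+.004),2].max(),4),round(np.ptp(n1[(s1>=b)&(s1<b+.004)]),4),c) for b,c in zip(h[1],h[0]) if c])
E
python3 - <<'E'
from h import *
z=np.load("w_br.npz");W=cloud(z);d=z["d"]
print("table",np.median(W[200:230,300:330,2]))
a=np.radians(100.5)
for(u0,u1,v0,v1,nm)in[(215,300,155,195,"c1"),(215,300,230,285,"c2"),(215,300,70,145,"head")]:
    s=W[v0:v1,u0:u1].reshape(-1,3);k=(s[:,2]>(.05 if nm!="head" else .06))&(s[:,2]<.1);q=s[k]
    print(nm,len(q),q.min(0).round(4),q.max(0).round(4),q.mean(0).round(4))
E
```

```text
0.0007893542241233886
[[0.4341 0.1931 0.027  0.0466 0.0428]
 [0.4394 0.1685 0.0277 0.046  0.0429]
 [0.4434 0.1424 0.0277 0.0461 0.0423]
 [0.4483 0.1154 0.0279 0.0471 0.0433]
 [0.4527 0.0866 0.0272 0.0469 0.0437]
 [0.458  0.0581 0.0302 0.047  0.0416]
 [0.4641 0.0247 0.0259 0.0451 0.0432]]
axis deg 99.85030934345819 [0.44893219 0.11160011]
s range [-0.12141832 -0.11974875 -0.1178095   0.10481242  0.10971323  0.11083549]
[(np.float64(-0.124), np.int64(1)), (np.float64(-0.12), np.int64(9)), (np.float64(-0.116), np.int64(12)), (np.float64(-0.112), np.int64(8)), (np.float64(0.088), np.int64(11)), (np.float64(0.092), np.int64(12)), (np.float64(0.096), np.int64(9))]
[(np.float64(-0.124), np.float64(0.0457), np.float64(0.0437), np.int64(10)), (np.float64(-0.12), np.float64(0.048), np.float64(0.0519), np.int64(116)), (np.float64(-0.116), np.float64(0.0484), np.float64(0.0519), np.int64(123)), (np.float64(-0.112), np.float64(0.0484), np.float64(0.0516), np.int64(184)), (np.float64(-0.108), np.float64(0.0461), np.float64(0.0424), np.int64(104)), (np.float64(-0.104), np.float64(0.0461), np.float6
[... 3625 characters left out ...]
oat64(0.0483), np.float64(0.0515), np.int64(189)), (np.float64(0.092), np.float64(0.049), np.float64(0.0511), np.int64(195)), (np.float64(0.096), np.float64(0.0484), np.float64(0.052), np.int64(159)), (np.float64(0.1), np.float64(0.0318), np.float64(0.0116), np.int64(46)), (np.float64(0.104), np.float64(0.0306), np.float64(0.0116), np.int64(46)), (np.float64(0.108), np.float64(0.0307), np.float64(0.0116), np.int64(36))]
table 0.0007595838221027936
c1 204 [ 0.5943 -0.0666  0.0506] [ 0.6477 -0.0442  0.0701] [ 0.6208 -0.0547  0.0648]
c2 176 [ 0.6185 -0.1917  0.0503] [ 0.6715 -0.1689  0.0702] [ 0.6452 -0.1794  0.0636]
head 2099 [0.5733 0.0008 0.0663] [0.6382 0.0546 0.0796] [0.6053 0.0281 0.073 ]
```

```bash
python3 - <<'E'
from h import *
for t,(u0,u1,v0,v1) in {"w_br":(205,305,60,290),"w_cart":(190,330,75,295)}.items():
    p=np.load(t+".npz")["p"][v0:v1,u0:u1,::-1]
    k=min(800/p.shape[1],600/p.shape[0]);print(t,k);cv2.imwrite(f"pics/{t}_z.png",cv2.resize(p,None,fx=k,fy=k,interpolation=cv2.INTER_CUBIC))
E
```

```text
w_br 2.608695652173913
w_cart 2.727272727272727
```

View pics/w_br_z.png

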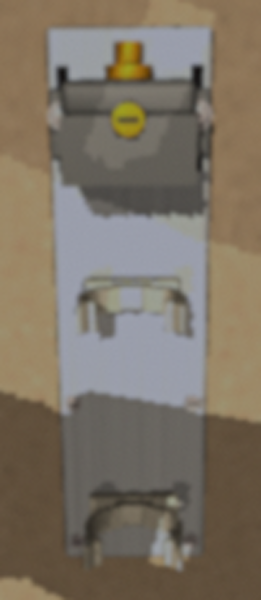

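```bash
python3 - <<'E'
from h import *
z=np.load("w_br.npz");W=cloud(z);d=z["d"]
L=[];R=[]
for r in list(range(150,260)):
    row=W[r,195:320];k=np.where((row[:,2]>.0062)&(row[:,2]<.016))[0]
    L.append(row[k[0]]);R.append(row[k[-1]])
L=np.array(L);R=np.array(R)
for E in(L,R):
    c=np.polyfit(E[:,1],E[:,0],1);res=E[:,0]-np.polyval(c,E[:,1]);k=abs(res)<.002;c=np.polyfit(E[k,1],E[k,0],1)
    print("deg",90+np.degrees(-np.arctan(c[0])),"x at y=-.117:",np.polyval(c,-.1175),res.std())
# clip tips: each prong
a=np.radians(100.8);A=np.array([np.cos(a),np.sin(a)]);N=np.array([np.sin(a),-np.cos(a)]);O=np.array([.633,-.1175])
S=W[70:290,205:305].reshape(-1,3);s=(S[:,:2]-O)@A;n=(S[:,:2]-O)@N
for nm,lo,hi in(("c1",.045,.085),("c2",-.085,-.045)):
  for sg in(-1,1):
    k=(s>lo)&(s<hi)&(sg*n>0)&(S[:,2]>.06)&(S[:,2]<.073);print(nm,sg,k.sum(),"s",np.percentile(s[k],[2,50,98]).round(4),"n",np.percentile(n[k],[2,50,98]).round(4))
k=(s>.1)&(s<.2)&(S[:,2]>.069)&(S[:,2]<.077);print("head s",np.percentile(s[k],[1,5,95,99]).round(4),"n",np.percentile(n[k],[1,99]).round(4))
k=(s>.1)&(s<.2)&(S[:,2]>.03)&(S[:,2]<.06);print("face s",k.sum(),np.percentile(s[k],[1,25,50,75]).round(4))
E
```

```text
deg 100.76404044014846 x at y=-.117: 0.5911275250207993 0.0005050167865919486
deg 100.52403379174511 x at y=-.117: 0.6746997828783596 0.00048634593028205046
c1 -1 95 s [0.0561 0.0636 0.0702] n [-0.025  -0.0205 -0.0165]
c1 1 93 s [0.0565 0.0635 0.0701] n [0.0172 0.0209 0.0257]
c2 -1 73 s [-0.0712 -0.0637 -0.0572] n [-0.025  -0.021  -0.0169]
c2 1 72 s [-0.0711 -0.0636 -0.0569] n [0.0173 0.0214 0.0254]
head s [0.126  0.128  0.1676 0.169 ] n [-0.0289  0.0293]
face s 197 [0.1715 0.1739 0.1772 0.1828]
```

Clips, plate edges and head agree well: clip_axis is about (0.6333, -0.1174), the y direction about 100.7°, and the head face around +0.125. Now I'll grip the cartridge.

```bash
python3 - <<'E'
from h import *
R=Rdown(np.radians(9.85));C=np.array([.4507,.1015])
manip.move_ptp([*C,.10],R)
manip.move_l([*C,.004],max_speed=.1)
print("F",manip.current_force())
manip.set_gripper(0.0,80)
print(manip.current_grip_width(),manip.current_ee_pos(),manip.current_force())
f0=manip.current_force()
manip.move_l([*C,.12],max_speed=.12);manip.dwell(.2)
print(manip.current_grip_width(),manip.current_force(),manip.current_ft_torque())
np.savez("tcp.npz",p=manip.current_ee_pos(),R=manip.current_tcp_rot())
grab("wrist","w_held");print(manip.current_time())
E
```

```text
F [ 0.32861365  0.36798792 -1.06710854]
0.4920374467433075 [0.45104928 0.10154899 0.00471065] [-2.54556591 -0.18015815 10.99466842]
0.4961612765381924 [ 0.01133818 -0.49456989 -4.68519677] [ 0.01981679 -0.01445783 -0.00691425]
8.5
```

View pics/w_held.png

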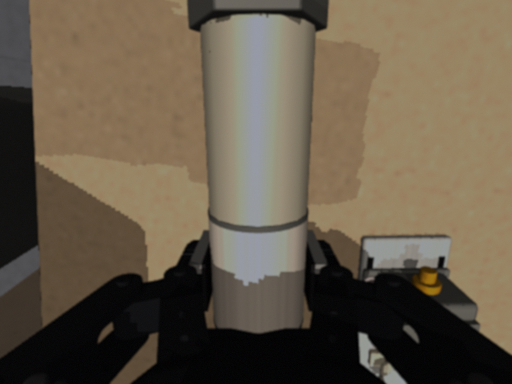

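The cartridge is held: barrel in the jaws, spigot-end collar at the top of the image around (258,10). Next is the in-hand pose from depth.

```bash
python3 - <<'E'
from h import *
from scipy.optimize import least_squares
z=np.load("w_held.npz");T=np.load("tcp.npz");W=cloud(z)
q=(W[30:205,195:325].reshape(-1,3)-T["p"])@T["R"]; d=z["d"][30:205,195:325].ravel()
k=(d>0)&(q[:,0]<.03)&(q[:,0]>-.06);q=q[k]
# cylinder axis direction ~ tool -z ; params: x0,y0,slopes
def f(v): 
    xx=q[:,0]-v[0]-v[2]*q[:,2];yy=q[:,1]-v[1]-v[3]*q[:,2];return np.hypot(xx,yy)-v[4]
s=least_squares(f,[-.019,0,0,0,.022],loss="soft_l1",f_scale=.0005)
print("x0,y0,sx,sy,r",s.x.round(4),f(s.x).std(),len(q),"z",q[:,2].min(),q[:,2].max())
a=(W[0:30,185:335].reshape(-1,3)-T["p"])@T["R"];r=np.hypot(a[:,0]-s.x[0]-s.x[2]*a[:,2],a[:,1]-s.x[1]-s.x[3]*a[:,2])
kk=(r>.0235)&(r<.028);print("collar z",np.percentile(a[kk,2],[1,50,98,99.5]))
E
```

```text
x0,y0,sx,sy,r [-0.019  -0.0014 -0.0001  0.0015  0.0217] 0.0005379475603110382 18707 z -0.0998440144610774 -0.030882055312262555
collar z [-0.10778755 -0.10122818 -0.09924263 -0.09902532]
```

In the camera frame the held barrel sits 1.4 mm off along the jaw axis. I'll use that as a bias correction. Now I'll carry it over at y = -12 mm and press down in small steps, watching the force.

```bash
cat >> h.py <<'E'
ang=np.radians(100.7);A=np.array([np.cos(ang),np.sin(ang)]);N=np.array([np.sin(ang),-np.cos(ang)])
O=np.array([.6333,-.1174])+.0012*N; RB=Rdown(ang-np.pi/2)
def loc(): # measured TCP: s,n,z mm in bracket
    p=manip.current_ee_pos();e=p[:2]-O;return np.array([e@A,e@N,p[2]])
def frc():
    f=manip.current_force();return np.array([f[:2]@A,f[:2]@N,f[2]])
E
python3 - <<'E'
from h import *
P=O-.012*A
manip.move_ptp([*P,.16],RB)
manip.move_l([*P,.075],max_speed=.12);manip.dwell(.3)
f0=np.mean([frc() for _ in range(4)],0);np.save("f0.npy",f0);print("f0",f0,manip.current_ft_torque(),loc()*1e3,manip.current_time())
z=.075
while z>.05:
    z-=.0025 if z>.062 else .001
    manip.move_l([*P,z],max_speed=.03)
    f=frc()-f0;print(round(z*1e3,1),(loc()*1e3).round(2),f.round(1),manip.current_ft_torque().round(2),round(manip.current_time(),1))
    if f[2]>12 or abs(f[1])>6:break
E
```

```text
f0 [ 0.48473974  0.48848632 -3.04730761] [ 0.03254427  0.04926005 -0.01751312] [-12.09190157   0.19394517  75.51052773] 10.8083
72.5 [-11.98  -0.13  72.28] [-1.2  0.2 -0.3] [ 0.02 -0.05  0.07] 11.1
70.0 [-11.94  -0.12  69.75] [-1.3 -0.2  0.9] [-0.01  0.    0.01] 11.3
67.5 [-11.95  -0.1   67.29] [-1.  -1.6 -0. ] [ 0.03 -0.03 -0.04] 11.6
65.0 [-11.95  -0.1   64.82] [-0.5 -0.7  0.9] [-0.01  0.   -0.07] 11.8
62.5 [-11.96  -0.1   62.29] [-0.2  0.1 -0.6] [ 0.01 -0.02 -0.03] 12.1
60.0 [-11.93  -0.11  59.78] [ 0.6 -0.5  0.1] [ 0.02 -0.01  0.05] 12.3
59.0 [-1.198e+01 -2.000e-02  5.895e+01] [-0.3 -0.3 -0.6] [ 0.04 -0.03 -0.04] 12.6
58.0 [-12.08   0.11  58.1 ] [-0.6 -0.5 -0.1] [-0.01 -0.07 -0.07] 12.8
57.0 [-12.17   0.28  57.45] [-0.7 -1.4  5.7] [ 0.01  0.02 -0.04] 13.1
56.0 [-12.22   0.37  56.57] [-1.3 -1.5  7.8] [ 0.02  0.05 -0.03] 13.3
55.0 [-12.26   0.41  55.63] [-0.6 -1.3  9.5] [0.03 0.15 0.03] 13.6
54.0 [-12.33   0.48  54.79] [-0.6 -1.7 10.5] [ 0.03  0.15 -0.02] 13.8
53.0 [-12.35   0.53  53.84] [-0.8 -0.4 10.6] [0.01 0.12 0.02] 14.1
52.0 [-12.38   0.58  52.92] [-0.9 -1.8 10.6] [0.04 0.13 0.02] 14.3
51.0 [-12.37   0.58  51.93] [-1.5 -1.3 10.3] [ 0.    0.13 -0.  ] 14.6
50.0 [-12.41   0.58  50.94] [-0.3 -1.2 11.4] [0.01 0.21 0.  ] 14.8
```

```bash
python3 - <<'E'
from h import *
P=O-.012*A;f0=np.load("f0.npy");z=.050
while z>.0262:
    z-=.001
    manip.move_l([*P,z],max_speed=.03)
    f=frc()-f0;print(round(z*1e3,1),(loc()*1e3).round(2),f.round(1),manip.current_ft_torque().round(2),round(manip.current_time(),1))
    if f[2]>18 or abs(f[1])>7:break
E
```

```text
49.0 [-12.4    0.58  49.94] [-1.3 -1.7 10.7] [0.02 0.14 0.01] 15.1
48.0 [-12.4    0.56  48.88] [-0.6 -1.2 10. ] [0.04 0.08 0.05] 15.3
47.0 [-12.36   0.53  47.83] [-2. -2. 10.] [-0.06  0.16  0.  ] 15.6
46.0 [-12.36   0.47  46.72] [-0.5 -1.3  9.4] [ 0.    0.09 -0.02] 15.8
45.0 [-12.32   0.41  45.62] [-1.7 -0.7  8.9] [-0.01  0.06 -0.03] 16.1
44.0 [-12.29   0.37  44.5 ] [-0.9 -0.2  7.8] [-0.01  0.14  0.01] 16.3
43.0 [-12.24   0.28  43.37] [-1.4 -0.6  7.2] [ 0.01 -0.02  0.  ] 16.6
42.0 [-12.09   0.11  42.07] [-1.8 -1.1  7.1] [-0.11 -0.08 -0.04] 16.8
41.0 [-11.96  -0.05  40.78] [-1.4  0.3  4.7] [-0.06 -0.08 -0.05] 17.1
40.0 [-11.89  -0.14  39.67] [-2.4  0.5  3.1] [-0.05 -0.18 -0.04] 17.3
39.0 [-11.9   -0.15  38.67] [-2.  -0.1  1.3] [-0.02 -0.14 -0.  ] 17.6
38.0 [-11.9   -0.17  37.73] [-1.4  0.4  0.7] [ 0.03 -0.17 -0.01] 17.8
37.0 [-11.94  -0.16  36.73] [0.2 1.6 0.3] [-0.04 -0.2  -0.04] 18.1
36.0 [-11.96  -0.12  35.76] [-0.5  0.5 -0.9] [ 0.   -0.22 -0.05] 18.3
35.0 [-11.97  -0.13  34.77] [-0.6  0.3 -1.8] [-0.06 -0.19 -0.02] 18.6
34.0 [-11.97  -0.11  33.78] [-1.   0.3 -2.3] [-0.09 -0.08 -0.04] 18.8
33.0 [-11.94  -0.13  32.77] [-0.   0.1 -2.5] [-0.04 -0.13 -0.06] 19.1
32.0 [-11.97  -0.12  31.79] [-0.9  0.5 -3.6] [-0.04 -0.13 -0.04] 19.3
31.0 [-11.96  -0.1   30.83] [-1.1  1.  -4.3] [-0.11 -0.12 -0.05] 19.6
30.0 [-11.94  -0.09  29.84] [-0.8  0.3 -3.4] [-0.09 -0.11  0.03] 19.8
29.0 [-11.95  -0.09  28.86] [-0.9  0.1 -4.3] [-0.02 -0.13 -0.03] 20.1
28.0 [-11.99   0.03  27.93] [-0.8  0.7 -3.6] [ 0.02 -0.2  -0.05] 20.3
27.0 [-12.04   0.14  27.71] [ 2.  -3.8  6.9] [ 0.17  0.56 -0.09] 20.6
26.0 [-12.08   0.21  27.64] [ 3.6 -8.  17.5] [ 0.34  1.32 -0.11] 20.8
```

It snapped in: the force went negative past the lips, then rose sharply at the 46 mm axis height, so it's on the saddles. I'll ease the downforce and slide toward the head by feel.

```bash
python3 - <<'E'
from h import *
f0=np.load("f0.npy");Z=.0280;s=-.012
manip.move_l([*(O+s*A),Z],max_speed=.03);print(frc()-f0,loc()*1e3)
fr=[]
while s<.026:
    s+=.001 if s<.0005 else .0005
    manip.move_l([*(O+s*A),Z],max_speed=.03)
    f=frc()-f0;l=loc();print(round(s*1e3,1),(l*1e3).round(2),f.round(1),round(manip.current_time(),1))
    if f[0]<-16:break
E
```

```text
[-0.15652552 -0.16125557  0.43286246] [-11.98934737   0.03201157  27.82056159]
-11.0 [-11.25   0.08  27.83] [-2.7 -0.2 -1.5] 21.3
-10.0 [-10.01   0.03  27.85] [-3.3  0.6 -3.2] 21.6
-9.0 [-8.84 -0.   27.92] [-1.5  2.  -4.2] 21.8
-8.0 [-7.81 -0.08 27.91] [-2.1  0.4 -3.1] 22.1
-7.0 [-6.82 -0.11 27.93] [-1.8  0.7 -3.2] 22.3
-6.0 [-5.86 -0.06 27.96] [-1.5  0.4 -4.7] 22.6
-5.0 [-4.87 -0.06 27.94] [-0.8 -1.  -4.2] 22.8
-4.0 [-3.9  -0.05 27.98] [-1.4  0.9 -4.8] 23.1
-3.0 [-2.880e+00 -2.000e-02  2.797e+01] [-2.   0.5 -4.6] 23.3
-2.0 [-1.880e+00 -1.000e-02  2.798e+01] [-2.1 -0.3 -4. ] 23.6
-1.0 [-9.100e-01 -1.000e-02  2.802e+01] [-1.4 -0.1 -4.3] 23.8
0.0 [1.000e-01 2.000e-02 2.802e+01] [-2.2  0.1 -4.4] 24.1
1.0 [ 1.1   0.   27.99] [-1.9 -0.6 -4.3] 24.3
1.5 [ 1.510e+00 -2.000e-02  2.798e+01] [-2.3 -0.4 -3.7] 24.6
2.0 [ 2.010e+00 -1.000e-02  2.799e+01] [-2.3  0.  -4. ] 24.8
2.5 [ 2.53  0.   28.  ] [-2.4  0.1 -4. ] 25.1
3.0 [ 3.040e+00 -2.000e-02  2.801e+01] [-3.3  0.5 -4.2] 25.3
3.5 [3.560e+00 1.000e-02 2.801e+01] [-2.6  0.2 -3.6] 25.6
4.0 [4.040e+00 1.000e-02 2.801e+01] [-2.3  0.2 -5.8] 25.8
4.
[... 1002 characters left out ...]
.7 -4.4] 30.3
13.5 [1.357e+01 1.000e-02 2.801e+01] [-3.2 -0.2 -4. ] 30.6
14.0 [ 1.406e+01 -2.000e-02  2.798e+01] [-3.  -0.8 -2.2] 30.8
14.5 [1.457e+01 1.000e-02 2.801e+01] [-2.6 -0.6 -4.5] 31.1
15.0 [1.505e+01 1.000e-02 2.802e+01] [-1.5  0.7 -3.3] 31.3
15.5 [1.555e+01 1.000e-02 2.801e+01] [-1.6 -0.9 -3.6] 31.6
16.0 [16.06 -0.   27.99] [-2.4 -0.2 -3.4] 31.8
16.5 [ 1.64e+01 -1.00e-02  2.80e+01] [-3.5 -1.1 -4.3] 32.1
17.0 [16.43 -0.   28.03] [-7.3 -0.8 -4.6] 32.3
17.5 [1.645e+01 1.000e-02 2.805e+01] [-10.1   0.2  -4.1] 32.6
18.0 [1.646e+01 1.000e-02 2.806e+01] [-13.2  -0.5  -5.2] 32.8
18.5 [16.49  0.03 28.11] [-15.8  -1.4  -6.1] 33.1
19.0 [1.651e+01 2.000e-02 2.812e+01] [-20.   -1.3  -7. ] 33.3
```

Hard stop at s = 16.45 mm. The position froze while the force rose from about 2.5 N to 20 N, which fits the face seen at about 126 mm. I'll relieve the load, seat it and let go.

```bash
python3 - <<'E'
from h import *
f0=np.load("f0.npy")
manip.move_l([*(O+.0172*A),.0277],max_speed=.03);print((frc()-f0).round(1),(loc()*1e3).round(2))
manip.set_gripper(0.75);print((frc()-f0).round(1),(loc()*1e3).round(2),manip.current_grip_width())
manip.set_gripper(1.0);p=manip.current_ee_pos()
manip.move_l([p[0],p[1],.12],max_speed=.1);print(manip.current_force())
pp,R=hover([.63,-.075,.04],ang-np.pi/2,.38);manip.move_ptp(pp,R);manip.dwell(.3)
grab("wrist","w_end");grab("top","t_end");print(manip.current_time())
z=np.load("w_end.npz");W=cloud(z);S=W[20:300,195:315].reshape(-1,3);e=S[:,:2]-np.array([.6333,-.1174]);s=e@A;n=e@N
for lo in np.arange(-.10,.2,.012):
    k=(s>lo)&(s<lo+.012)&(abs(n)<.027)&(S[:,2]>.045);print(round(lo,3),k.sum(),k.any() and (S[k,2].max().round(4),n[k].min().round(4),n[k].max().round(4)))
p=z["p"][40:300,180:330,::-1];cv2.imwrite("pics/w_end_z.png",cv2.resize(p,None,fx=2.3,fy=2.3,interpolation=cv2.INTER_CUBIC))
E
```

```text
[-9.7 -2.1 -4.2] [16.46  0.07 27.86]
[-0.6  0.3  2.6] [17.55  0.32 28.14] 0.7464430586226072
[ 0.75804254 -0.66588771 -0.03486359]
36.4417
-0.1 138 (np.float64(0.0709), np.float64(-0.0264), np.float64(0.0258))
-0.088 288 (np.float64(0.0709), np.float64(-0.0262), np.float64(0.0257))
-0.076 268 (np.float64(0.0703), np.float64(-0.0269), np.float64(0.0258))
-0.064 337 (np.float64(0.0698), np.float64(-0.0268), np.float64(0.0258))
-0.052 244 (np.float64(0.0704), np.float64(-0.0209), np.float64(0.0209))
-0.04 251 (np.float64(0.0698), np.float64(-0.0224), np.float64(0.0207))
-0.028 262 (np.float64(0.0698), np.float64(-0.0223), np.float64(0.0205))
-0.016 265 (np.float64(0.07), np.float64(-0.0216), np.float64(0.0219))
-0.004 281 (np.float64(0.0701), np.float64(-0.0214), np.float64(0.0218))
0.008 281 (np.float64(0.0703), np.float64(-0.0211), np.float64(0.0216))
0.02 289 (np.float64(0.0707), np.float64(-0.0225), np.float64(0.0214))
0.032 304 (np.float64(0.0708), np.float64(-0.0224), np.float64(0.0212))
0.044 303 (np.float64(0.07), np.float64(-0.0256), np.float64(0.0212))
0.056 400 (np.float64(0.0704), np.float64(-0.0266), np.float64(0.0258))
0.068 372 (np.float64(0.0696), np.float64(-0.0266), np.float64(0.0262))
0.08 325 (np.float64(0.0699), np.float64(-0.0212), np.float64(0.0206))
0.092 336 (np.float64(0.0713), np.float64(-0.0209), np.float64(0.0204))
0.104 333 (np.float64(0.0697), np.float64(-0.0222), np.float64(0.0213))
0.116 417 (np.float64(0.075), np.float64(-0.0269), np.float64(0.0261))
0.128 496 (np.float64(0.0761), np.float64(-0.027), np.float64(0.027))
0.14 528 (np.float64(0.0793), np.float64(-0.0266), np.float64(0.027))
0.152 662 (np.float64(0.4189), np.float64(-0.0265), np.float64(0.027))
0.164 373 (np.float64(0.073), np.float64(-0.0263), np.float64(0.0269))
0.176 119 (np.float64(0.0586), np.float64(-0.01), np.float64(0.0101))
0.188 0 False
0.2 0 False
```

View pics/w_end_z.png

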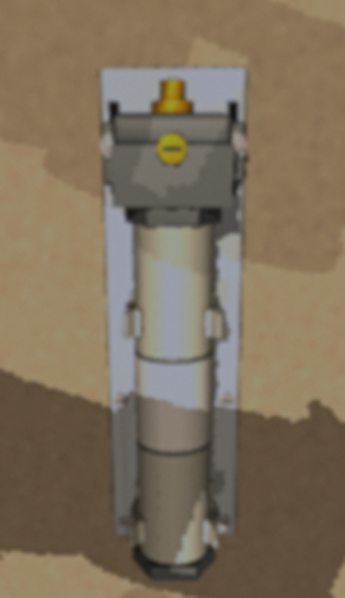

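```bash
python3 - <<'E'
from h import *
z=np.load("w_end.npz");W=cloud(z);S=W[20:300,195:315].reshape(-1,3);e=S[:,:2]-np.array([.6333,-.1174]);s=e@A;n=e@N
for lo,hi in((-.12,-.077),(.08,.135)):
    k=(abs(n)>.0225)&(abs(n)<.028)&(s>lo)&(s<hi)&(S[:,2]>.035)&(S[:,2]<.066);print(np.percentile(s[k],[1,10,50,90,99]).round(4))
for n_ in ("mug","tape","spice_jar","spanner"):
    r=manip.look_for("top",n_);print(n_,r[0]["at"] if r else None)
manip.sign_off();print(manip.current_time())
E
```

```text
[-0.0941 -0.093  -0.0883 -0.0845 -0.0837]
[0.1165 0.1169 0.1204 0.1238 0.1242]
mug [0.629, 0.3891, 0.0427]
tape [0.4736, 0.3597, 0.0273]
spice_jar [0.6263, -0.2923, 0.1025]
spanner [0.4716, -0.3056, 0.002]
the job is handed in; nothing more can be done
the job is handed in; nothing more can be done
```

The new filter is fitted: the cartridge is snapped into both clips, its shoulder is home against the head, and I've handed the job in. The last clock reading before sign-off was 36.4 s, with only a few camera calls after that.

- **Snapping in:** I gripped the barrel at mid-length with the spigot already pointing at the head, held it at y = -12 mm and pressed it down. The lips opened at about 11 N, and it reached the saddles at 46 mm with at most 17.5 N downward.
- **Sliding home:** It slid along to a hard stop with its centre at about y = +16.4 mm. The push peaked at 20 N against the head. I then eased off, let go and backed the arm away.
- **Final checks:** The barrel lies level at saddle height. The collars sit where a centre of about +16 mm puts them, with the spigot-end collar up against the head. The mug, tape, jar and spanner were all within a few mm of their starting readings.
- **Disagreements:** The measured sliding force was about 2–3 N, below the stated 4–12 N. I held the cartridge slightly clear of the saddles, which may explain it. The wrist camera showed the held barrel 1.4 mm off along the jaw direction, so I corrected for about that much before pressing.

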